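# Feel along the datum studs of a curved gauge

## Task

Before the curved gauge is measured, feel along its row of five datum studs for grit: with the fingertips, gently touch every stud in turn along the curve, starting at the yellow one, then the three white ones, and ending at the blue one. The studs sit on a sprung bar that should give a little but must never be pushed right down to its stop; do not grip, lift or shift the gauge, and leave everything else on the table where it is. Finish while still holding: the fingertips stay resting lightly on the blue stud alone, so that the bar is pressed down a little.

Things in the scene. Friction and masses are not known exactly. Their poses are not given: they have to be found in the camera images.
- gauge: Loose gauge, 2.9 to 4.2 kg, any yaw: bare steel base plate 240 x 106 x 15 mm; three spring columns carry a red-painted curved bar (arc of radius 140 mm, 30 mm wide, 10 mm thick, its free top 55 mm above the table). Origin: centre of the plate's underside; x along the plate from the yellow to the blue end, z up; the bar bulges to +y, its arc centred at x = 0, y = -122 mm.
- bar (a joint): How far the red sprung curved bar is pressed straight down, in m: 0 when free, 0.012 at its bottom stop. It starts to give at about 1 N and takes about 0.5 N more for each mm (7 N at the stop); it springs back when let go.
- stud_yellow: First stud: a yellow low round dome, 24 mm across, standing 2.5 mm above the bar, with a flat 6 mm top and sides sloping at most 21 degrees. The origin is at the middle of its top, 57.5 mm above the table when free; z up. Fixed to the bar, it goes down with it.
- stud_2: Second stud, white, next to the yellow one along the curve; same shape and origin. Neighbouring studs are 48.6 mm apart centre to centre, 20 degrees along the arc.
- stud_3: Third stud, white, at the middle of the curve; same shape and origin.
- stud_4: Fourth stud, white, next to the blue one; same shape and origin.
- stud_blue: Fifth and last stud, blue; same shape and origin.
- ring_gauge: Bystander: steel ring 42 mm across, 16 mm high, lying close beside the gauge plate on the outer side of the curve. Origin at the centre of its underside.
- gauge_block: Bystander: steel block 45 x 12 x 30 mm high, standing close beside the gauge plate on the inner side of the curve. Origin at the centre of its underside.
- vee_block: Bystander: dark steel vee block 60 x 60 mm with a clamp, 74 mm high. Origin at the centre of its underside.
- housing: Bystander: machined aluminium housing 70 x 55 mm with a round boss, 45 mm high. Origin at the centre of its underside.
- magnet_base: Bystander: blue magnetic base 50 x 60 mm, 55 mm high, with a black knob on one side. Origin at the centre of its underside.
- stylus_stand: Bystander: black upright stand 56 mm across with a steel ball on top, 110 mm high. Origin at the centre of its underside.

How it is judged:
On the way, in this order (a step that is already met when the one before it is completed fails the run):
1. the fingertips touch the yellow stud (contact force between the fingers and stud_yellow above 0.4 N), for 0.05 s.
2. the fingertips touch the second stud (contact force between the fingers and stud_2 above 0.4 N), for 0.05 s.
3. the fingertips touch the third stud (contact force between the fingers and stud_3 above 0.4 N), for 0.05 s.
4. the fingertips touch the fourth stud (contact force between the fingers and stud_4 above 0.4 N), for 0.05 s.
5. the fingertips touch the blue stud (contact force between the fingers and stud_blue above 0.4 N), for 0.05 s.
At the end, for the whole second after the job is handed in: The fingertips rest on the blue stud (more than 0.4 N) and on no other stud, the bar is pressed down between 1 and 11 mm, the gauge is within 8 mm and every bystander within 15 mm of its starting place (contact force between the fingers and stud_blue above 0.4 N and value of joint bar between 0.001 and 0.011 m and contact force between the fingers and stud_yellow below 0.1 N and contact force between the fingers and stud_2 below 0.1 N and contact force between the fingers and stud_3 below 0.1 N and contact force between the fingers and stud_4 below 0.1 N and distance of gauge from where it was at the start of the episode below 0.008 m and distance of each of ring_gauge, gauge_block, vee_block, housing, magnet_base, stylus_stand from where it was at the start of the episode below 0.015 m); the arm keeps its last pose, push and grip.
It fails at once if the bar is pushed right down to its stop (more than 11.3 mm of 12) (value of joint bar above 0.0113 m).
It fails at once if the gauge is shifted or lifted by more than 8 mm (distance of gauge from where it was at the start of the episode above 0.008 m).
It fails at once if the gauge is tipped (angle between gauge's own z axis and vertical above 0.06 rad).
It fails at once if a bystander is knocked, moved or lifted by more than 15 mm (distance of any of ring_gauge, gauge_block, vee_block, housing, magnet_base, stylus_stand from where it was at the start of the episode above 0.015 m).
It also fails if it takes over 48 s, if anything falls off the work surface, if the arm or the gripper's body presses on something with over 40 N, if the wrist force passes 120 N, or if a joint passes its speed limit or range.

## Robot

A 7-joint arm with a two-finger parallel gripper is mounted at the origin on the work surface. World frame = base frame: x ahead of the robot, y to its left, z up, the work surface at z = 0. Lengths are in m, angles in rad, forces in N, time in s.
With the tool pointing down it reaches from about 0.425 to 1.025 m from the base axis. Payload 9.4 kg.
Tool frame: the origin (TCP) lies at the very end of the fingers, on their centre line; the grasp point (between the pads) lies 19 mm behind it; z points along the fingers, y is the line along which they close (so a half turn about z gives the same grasp; the last joint's range is limited). The gripper opens to 85 mm and grips with 20 to 120 N. Pads are 22 mm wide; open, the fingers measure 114 mm over their backs; the gripper's body (76 mm by 85 mm) begins 54 mm behind the grasp point. The pads swing forward as they close: fully open they stand 13 mm farther back than shut.
Start: joints at [-0.077, 0.599, -0.003, 1.599, 0.002, 0.943, -0.08], TCP at [0.725, -0, 0.231] pointing down, gripper open.
Joint ranges: [-2.57, 2.57], [-0.35, 1.97], [-1.29, 1.29], [0.11, 2.56], [-1.05, 4.19], [0.11, 1.86], [-2.63, 2.63]. Speed limits (rad/s): [2.22, 2.22, 3.01, 3.01, 3.14, 3.14, 3.14].

## Interface

Orientations are given as a unit quaternion [x, y, z, w].
In Python, from station import arm gives the robot as it stands.
- The arm moves only by the tool move_arm, never from a script. Its arguments are lists of equal length, an entry for each row: "xyz": the shift along the tool's x, y, z in units of 25 mm (1.0 is 25 mm), a list of three; "turn": the turn about the tool's z in units of 5 degrees (1.0 is 5 degrees). A call has 1 to 8 rows; each row is the pose to reach, as a shift and turn from the pose commanded when the call began, along the tool's axes at that moment; what a row does not reach only later rows make up. A row lasts 1/12 s, in which the tool goes at most 41.7 mm and 7.16 degrees, less where a joint would pass 70% of its speed; a pose out of reach is approached as far as the arm can. A call with a gripper value outside its range is refused whole. "claw" is the closure, from -1 (fully open) to 1 (shut), set as the call begins (left out, the last holds). The fingers move at their own pace and stop on an object; "newtons" is the grip in N (left out, the last holds). Time passes only in rows, so rows that repeat a pose let the fingers close. It gives the time, the measured TCP pose, the force, the opening and the grip force at its end, in the units of the state.
- arm.observe(): the state, without advancing time (a new reading comes with each control period).
- arm.grab_frame(name): name is "scene" or "side" or "wrist"; returns a dict with "image" (400x640x3 uint8, red, green, blue), "fx", "fy", "cx", "cy" (pixels), "world_from_camera" (4x4, takes a point from camera to world coordinates); the wrist camera has in their place "T_tool_cam" (4x4, takes a point from camera to tool coordinates, whose origin is the TCP and whose axes are the flange's). Camera axes: x right, y down, z forward; pixel columns grow to the right and rows downward; lengths in m; the calibration is good to about 2 mm. A picture is of the moment at which its call begins: read the wrist's pose just before it. There is no depth.
- arm.finish_job(): hands the job in; it is judged then, once.
The state is a dict: "time_s": time; "joints": joint angles; "dq": joint speeds; "tau": joint torques, N m; "tcp_pos": TCP position; "tcp_rot": TCP orientation; "contact_force": force on the tool from outside, world axes, zero at the start; "moment": the same for the moment, N m; "gripper_width": finger opening in m; "grip_force": force on a finger pad.
Only numpy, scipy, OpenCV 4.12 (cv2) and the standard library are available. Lean on these libraries where they do the work, as an engineer would, in place of code of your own. Each camera call takes 0.05 s, during which the arm holds its last target. There are 200 camera calls.

## Working session

There is one attempt and no reset: what is moved stays moved. The work goes in short steps, Python scripts to look and compute and a tool call to move; the robot and the scene stay as the last step left them, time stands still between calls to the robot, and variables do not carry over. Pictures are saved under pics/ and viewed, at most 10 in all, crops included, and the job is handed in when it is done.

Besides the shell and the picture viewer there is one more tool, called after ">>>" as name([rows], argument=value, ...), one row to a line, values as JSON. move_arm: Moves the arm, as the interface text tells. Its arguments: {"type":"object","properties":{"xyz":{"type":"array","items":{"type":"array","items":{"type":"number"}}},"turn":{"type":"array","items":{"type":"number"}},"claw":{"type":"number"},"newtons":{"type":"number"}},"required":["xyz","turn"]}

```bash
mkdir -p pics
python3 - <<'E'
from station import arm
import cv2,pickle
o=arm.observe();print(o)
d={}
for n in("scene","side","wrist"):
    f=arm.grab_frame(n);d[n]=f;cv2.imwrite(f"pics/{n}0.png",f["image"][:,:,::-1])
    print(n,{k:v for k,v in f.items() if k!="image"})
d["o"]=o
pickle.dump(d,open("f0.pkl","wb"))
E
```

```text
{'time_s': 0.0, 'joints': array([-0.07668796,  0.60011418, -0.00252418,  1.60013113,  0.00181387,
        0.94289695, -0.07981712]), 'dq': array([ 0.00099265, -0.00020968, -0.00060595,  0.00058823, -0.00047617,
        0.00014498,  0.00095789]), 'tau': array([-9.47821900e-04, -7.76440001e+01,  1.56451017e+00, -2.58004493e+01,
        1.21808253e-02,  8.94789293e-03,  3.55701900e-05]), 'tcp_pos': array([ 7.24529530e-01, -4.09498399e-05,  2.30424695e-01]), 'tcp_rot': array([ 7.07098873e-01,  7.07114266e-01, -6.02178854e-04, -4.86204256e-04]), 'contact_force': array([ 0.3207762 , -0.37110724,  0.11172087]), 'moment': array([0.02776037, 0.02402264, 0.01401053]), 'grip_force': 0.0, 'gripper_width': 0.08510147147797728}
scene {'fx': 506.23120796807547, 'fy': 506.23120796807547, 'cx': 315.4815888137602, 'cy': 197.86041341299034, 'world_from_camera': array([[-0.26472134,  0.81371098, -0.51749112,  1.1543294 ],
       [ 0.96432015,  0.22168072, -0.14472149,  0.17600031],
       [-0.00304366, -0.53733798, -0.84336151,  1.01332371],
       [ 0.        ,  0.        ,  0.        ,  1.        ]])}
side {'fx': 487.9923796462328, 'fy': 487.9923796462328, 'cx': 309.98143955114597, 'cy': 201.49495106881577, 'world_from_camera': array([[ 0.95852247, -0.1405292 ,  0.24796413,  0.31736686],
       [-0.28500384, -0.46423761,  0.83860375, -0.89438808],
       [-0.00273404, -0.87449127, -0.48503355,  0.61401493],
       [ 0.        ,  0.        ,  0.        ,  1.        ]])}
wrist {'fx': 281.85303690583044, 'fy': 281.85303690583044, 'cx': 316.9881784916266, 'cy': 195.6803716341321, 'T_tool_cam': array([[-1.34099366e-04, -9.48640165e-01, -3.16357108e-01,
         8.01910005e-02],
       [ 9.99999950e-01, -3.68422846e-05, -3.13409391e-04,
         7.11947283e-04],
       [ 2.85657418e-04, -3.16357134e-01,  9.48640123e-01,
        -1.42643929e-01],
       [ 0.00000000e+00,  0.00000000e+00,  0.00000000e+00,
         1.00000000e+00]])}
```

View pics/scene0.png

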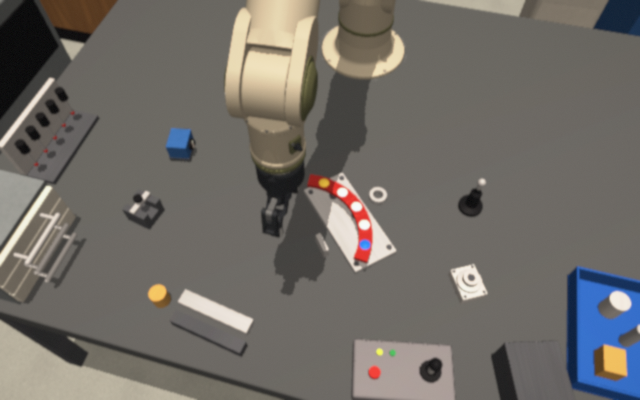

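View pics/wrist0.png

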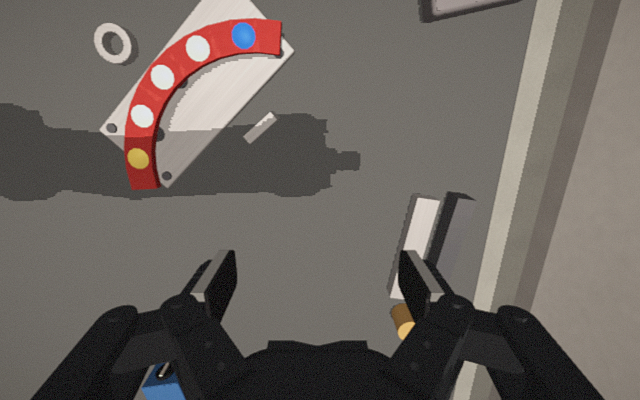

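View pics/side0.png

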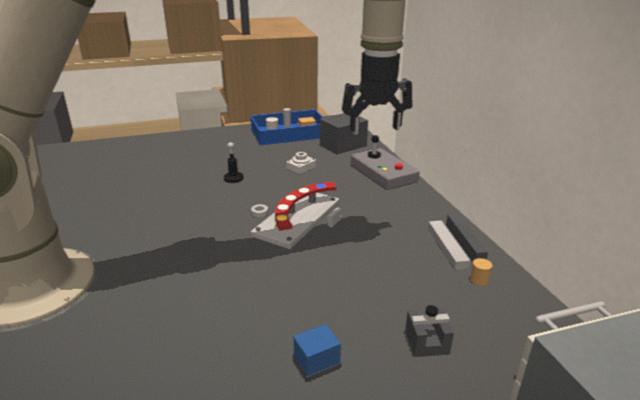

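The views show the gauge with yellow at wrist (138,158), whites at (142,116), (162,77) and (197,48), and blue at (243,36). In the scene view yellow is at (324,183) and blue at (365,245). In the side view yellow is at (282,218) and blue at (321,187). I'll triangulate these and then fit the known arc.

```bash
cat > h.py <<'E'
import numpy as np
from scipy.spatial.transform import Rotation as R
from scipy.optimize import least_squares
def wfc(f,o):
    if "world_from_camera" in f: return f["world_from_camera"]
    T=np.eye(4);T[:3,:3]=R.from_quat(o["tcp_rot"]).as_matrix();T[:3,3]=o["tcp_pos"];return T@f["T_tool_cam"]
def ray(f,o,p):
    T=wfc(f,o);d=T[:3,:3]@[(p[0]-f["cx"])/f["fx"],(p[1]-f["cy"])/f["fy"],1];return T[:3,3],d/np.linalg.norm(d)
def tri(rays):
    A=sum(np.eye(3)-np.outer(d,d) for c,d in rays);b=sum((np.eye(3)-np.outer(d,d))@c for c,d in rays);return np.linalg.solve(A,b)
def atz(r,z): c,d=r;return c+d*(z-c[2])/d[2]
ang=np.radians([130,110,90,70,50])
L=np.c_[.14*np.cos(ang),.14*np.sin(ang)-.122]
def fit(P):
    def g(q): c,s=np.cos(q[2]),np.sin(q[2]);return q[:2]+L@np.array([[c,s],[-s,c]])
    d=P[-1]-P[0]
    r=least_squares(lambda q:(g(q)-P).ravel(),[*P.mean(0),np.arctan2(d[1],d[0])]);return r.x,g(r.x),g(r.x)-P
E
python3 - <<'E'
from h import *;import pickle
d=pickle.load(open("f0.pkl","rb"));o=d["o"]
W=[(138,158),(142,116),(162,77),(197,48),(243,36)];S=[(324,183),(342,192),(356,207),(364,225),(365,245)];D={0:(282,218),4:(321,187)}
for i in range(5):
    r=[ray(d["wrist"],o,W[i]),ray(d["scene"],o,S[i])]
    print(i,tri(r).round(4),[atz(x,.0575).round(4)[:2] for x in r],tri(r+[ray(d["side"],o,D[i])]).round(4) if i in D else"")
for n,U in(("wrist",W),("scene",S)):
    q,G,e=fit(np.array([atz(ray(d[n],o,u),.0575)[:2] for u in U]));print(n,q,"\n",G.round(4),"\n",e.round(4))
print("block",atz(ray(d["wrist"],o,(262,124)),.03),"ring",atz(ray(d["wrist"],o,(113,43)),.016))
E
```

```text
0 [0.5168 0.0182 0.0477] [array([0.5224, 0.0197]), array([0.524 , 0.0201])] [0.5216 0.0192 0.0545]
1 [0.5328 0.065  0.0517] [array([0.5359, 0.0655]), array([0.537 , 0.0655])] 
2 [0.5603 0.1046 0.0477] [array([0.5643, 0.1044]), array([0.5674, 0.1048])] 
3 [0.6021 0.1319 0.0497] [array([0.6043, 0.1313]), array([0.6074, 0.1317])] 
4 [0.6492 0.1439 0.0479] [array([0.6514, 0.142 ]), array([0.6542, 0.1442])] [0.6514 0.1432 0.0517]
wrist [0.57672568 0.09148602 0.76069137] 
 [[0.5217 0.0188]
 [0.5355 0.0654]
 [0.5643 0.1045]
 [0.6048 0.1314]
 [0.6521 0.1428]] 
 [[-0.0007 -0.001 ]
 [-0.0005 -0.0001]
 [-0.      0.0001]
 [ 0.0006  0.0001]
 [ 0.0007  0.0008]]
scene [0.57903767 0.09216876 0.76048546] 
 [[0.524  0.0195]
 [0.5378 0.0661]
 [0.5666 0.1052]
 [0.6071 0.1321]
 [0.6544 0.1435]] 
 [[ 0.0001 -0.0006]
 [ 0.0008  0.0006]
 [-0.0008  0.0004]
 [-0.0002  0.0004]
 [ 0.0002 -0.0007]]
block [0.65977095 0.05508032 0.03      ] ring [0.4938237  0.14318287 0.016     ]
```

The two views agree to about 2 mm, and the fit residuals are under 1 mm. I'll close the claw and go above yellow.

>>> move_arm([
  [0.1,-1,0.3],
  [0.2,-2.2,1],
  [0.3,-3.5,1.8],
  [0.5,-4.8,2.8],
  [0.6,-6,3.8],
  [0.7,-7.2,4.6],
  [0.76,-8.06,5.2],
  [0.76,-8.06,5.2],
], turn=[0,0,0,0,0,0,0,0], claw=1, newtons=20)

```text
time_s: 0.82
tcp_pos: [0.5169, 0.0189, 0.0988]
tcp_rot: [0.707, 0.707, -0.003, -0.003]
contact_force: [-1.1, -0.8, 0.1]
gripper_width: -0.0002
grip_force: 0.0
```

>>> move_arm([
  [0,0,0],
  [0,0,0],
  [0,0,0],
  [0,0,0],
], turn=[0,0,0,0])

```text
time_s: 1.15
tcp_pos: [0.525, 0.019, 0.1018]
tcp_rot: [0.707, 0.707, 0.001, 0.001]
contact_force: [0.8, 0.1, -0.6]
gripper_width: 0.0
grip_force: 0.0
```

Run:
```python
from station import arm
import cv2,pickle
o=arm.observe();print({k:o[k] for k in("time_s","tcp_pos","tcp_rot","contact_force","gripper_width")})
f=arm.grab_frame("wrist");pickle.dump((f,o),open("f1.pkl","wb"));cv2.imwrite("pics/w1.png",f["image"][:,:,::-1])
```

```text
{'time_s': 1.15, 'tcp_pos': array([0.52496864, 0.01896885, 0.10182631]), 'tcp_rot': array([7.07211079e-01, 7.07001743e-01, 7.72442244e-04, 6.54872117e-04]), 'contact_force': array([ 0.77501959,  0.11169435, -0.57509964]), 'gripper_width': 4.0926489212495794e-06}
```

View pics/w1.png

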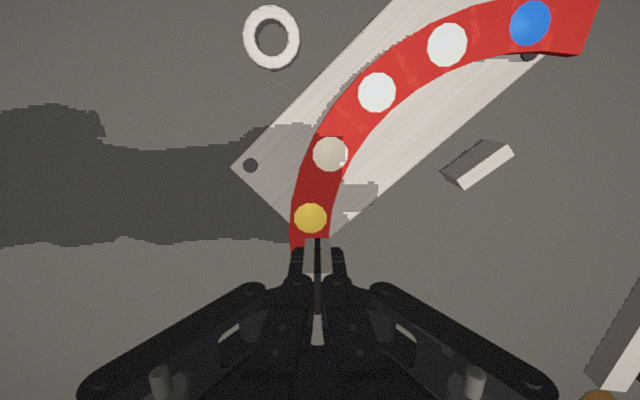

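The wrist view is now close. Yellow is at (310,218), whites at (331,154), (377,92) and (447,45), and blue at (530,22), with the shut fingertips at about (317,240). I'll refit from here.

Run:
```python
from h import *;import pickle
d=pickle.load(open("f0.pkl","rb"));f,o=pickle.load(open("f1.pkl","rb"))
W=[(138,158),(142,116),(162,77),(197,48),(243,36)];V=[(310,218),(331,154),(377,92),(447,45),(530,22)]
for a,b in zip(W,V): print(tri([ray(d["wrist"],d["o"],a),ray(f,o,b)]).round(4))
q,G,e=fit(np.array([atz(ray(f,o,u),.0575)[:2] for u in V]));print(q,G.round(4),e.round(4))
from station import arm
o=arm.observe();print(o["time_s"],o["tcp_pos"],o["contact_force"])
```

```text
[0.5207 0.0191 0.055 ]
[0.5351 0.0656 0.056 ]
[0.5635 0.1047 0.0558]
[0.6037 0.1315 0.0559]
[0.6509 0.143  0.0553]
[0.57532024 0.091896   0.762532  ] [[0.5204 0.0191]
 [0.5341 0.0657]
 [0.5629 0.1049]
 [0.6033 0.1319]
 [0.6506 0.1434]] [[-0.0002 -0.0009]
 [-0.001  -0.0004]
 [-0.0003  0.    ]
 [ 0.0004  0.0008]
 [ 0.0011  0.0004]]
1.2 [0.52469777 0.0189233  0.10175059] [-1.4691091   0.78046059  0.77048775]
```

Heights come out at 55 to 56 mm, against 57.5 mm expected, so they fit. Next I descend over yellow.

>>> move_arm([
  [0,-0.05,0.4],
  [0,-0.1,0.8],
  [0,-0.1,1.2],
  [0,-0.1,1.4],
  [0,-0.1,1.5],
  [0,-0.1,1.5],
  [0,-0.1,1.5],
], turn=[0,0,0,0,0,0,0])

```text
time_s: 1.78
tcp_pos: [0.521, 0.019, 0.0636]
tcp_rot: [0.707, 0.707, -0.0, -0.0]
contact_force: [-0.2, -0.1, -0.3]
gripper_width: 0.0002
grip_force: 0.0
```

>>> move_arm([
  [0,0,0],
  [0,0,0],
], turn=[0,0])

```text
time_s: 1.95
tcp_pos: [0.5212, 0.019, 0.0641]
tcp_rot: [0.707, 0.707, 0.0, 0.0]
contact_force: [-0.7, -0.6, 0.1]
gripper_width: -0.0001
grip_force: 0.0
```

>>> move_arm([
  [0,0,0.1],
  [0,0,0.2],
  [0,0,0.28],
  [0,0,0.34],
  [0,0,0.36],
  [0,0,0.38],
  [0,0,0.38],
  [0,0,0.38],
], turn=[0,0,0,0,0,0,0,0])

```text
time_s: 2.62
tcp_pos: [0.5211, 0.019, 0.0544]
tcp_rot: [0.707, 0.707, 0.0, 0.0]
contact_force: [-0.2, -0.5, 2.4]
gripper_width: 0.0005
grip_force: 1.3
```

>>> move_arm([
  [0,0,0],
  [0,0,0],
], turn=[0,0])

```text
time_s: 2.78
tcp_pos: [0.5211, 0.019, 0.0544]
tcp_rot: [0.707, 0.707, 0.0, 0.0]
contact_force: [0.2, 0.9, 3.2]
gripper_width: 0.0002
grip_force: 1.3
```

Contact on yellow is about 2.6 N at roughly 3 mm of give. Next is the lift and hop to stud 2.

>>> move_arm([
  [0,0,-0.35],
  [0,0,-0.7],
  [0.6,0.2,-0.7],
  [1.2,0.4,-0.7],
  [1.86,0.58,-0.7],
  [1.86,0.58,-0.6],
  [1.86,0.58,-0.4],
  [1.86,0.58,-0.25],
], turn=[0,0,0,0,0,0,0,0])

```text
time_s: 3.45
tcp_pos: [0.5352, 0.0648, 0.0606]
tcp_rot: [0.707, 0.707, -0.0, 0.0]
contact_force: [-0.7, -0.5, -0.1]
gripper_width: -0.0001
grip_force: 0.0
```

>>> move_arm([
  [0,0,0.05],
  [0,0,0.12],
  [0,0,0.18],
  [0,0,0.23],
  [0,0,0.25],
  [0,0,0.25],
  [0,0,0.25],
], turn=[0,0,0,0,0,0,0])

```text
time_s: 4.03
tcp_pos: [0.5354, 0.0652, 0.0543]
tcp_rot: [0.707, 0.707, -0.0, 0.0]
contact_force: [-0.9, -2.8, 3.0]
gripper_width: 0.0002
grip_force: 1.3
```

>>> move_arm([
  [0,0,0],
  [0,0,0],
], turn=[0,0])

```text
time_s: 4.2
tcp_pos: [0.5355, 0.0655, 0.0544]
tcp_rot: [0.707, 0.707, 0.0, 0.0]
contact_force: [-0.5, -2.2, 2.5]
gripper_width: -0.0001
grip_force: 1.3
```

>>> move_arm([
  [0,0,-0.35],
  [0,0,-0.7],
  [0.5,0.4,-0.7],
  [1.0,0.8,-0.7],
  [1.57,1.16,-0.7],
  [1.57,1.16,-0.6],
  [1.57,1.16,-0.4],
  [1.57,1.16,-0.25],
], turn=[0,0,0,0,0,0,0,0])

```text
time_s: 4.87
tcp_pos: [0.5642, 0.1045, 0.0606]
tcp_rot: [0.707, 0.707, -0.0, 0.0]
contact_force: [-0.3, 0.6, 0.8]
gripper_width: -0.0
grip_force: 0.0
```

>>> move_arm([
  [0,0,0.05],
  [0,0,0.12],
  [0,0,0.18],
  [0,0,0.23],
  [0,0,0.25],
  [0,0,0.25],
  [0,0,0.25],
  [0,0,0.25],
], turn=[0,0,0,0,0,0,0,0])

```text
time_s: 5.53
tcp_pos: [0.5645, 0.1046, 0.0544]
tcp_rot: [0.707, 0.707, -0.0, 0.0]
contact_force: [-1.4, -1.4, 1.9]
gripper_width: -0.0004
grip_force: 1.3
```

>>> move_arm([
  [0,0,-0.35],
  [0,0,-0.7],
  [0.3,0.5,-0.7],
  [0.7,1.1,-0.7],
  [1.07,1.62,-0.7],
  [1.07,1.62,-0.6],
  [1.07,1.62,-0.4],
  [1.07,1.62,-0.25],
], turn=[0,0,0,0,0,0,0,0])

```text
time_s: 6.2
tcp_pos: [0.6044, 0.1311, 0.0604]
tcp_rot: [0.707, 0.707, -0.0, -0.0]
contact_force: [-0.8, -0.0, -0.6]
gripper_width: -0.0006
grip_force: 0.0
```

Run:
```python
from station import arm
import cv2
o=arm.observe();print(o["tcp_pos"])
f=arm.grab_frame("wrist");cv2.imwrite("pics/w2.png",f["image"][:,:,::-1])
```

```text
[0.60435226 0.13113436 0.06043746]
```

View pics/w2.png

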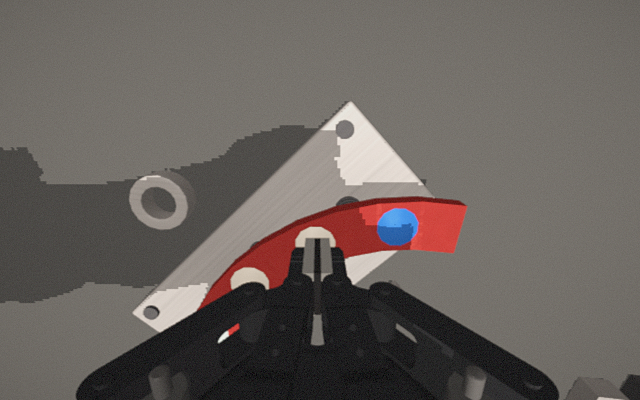

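The fingertips stand centred on the fourth stud at about (317,238), and blue is at (398,227). Now I touch stud 4.

>>> move_arm([
  [0,0,0.05],
  [0,0,0.12],
  [0,0,0.18],
  [0,0,0.23],
  [0,0,0.25],
  [0,0,0.25],
  [0,0,0.25],
  [0,0,0.25],
], turn=[0,0,0,0,0,0,0,0])

```text
time_s: 6.92
tcp_pos: [0.6049, 0.1314, 0.0544]
tcp_rot: [0.707, 0.707, -0.0, 0.0]
contact_force: [-2.3, -0.8, 2.4]
gripper_width: 0.0005
grip_force: 1.3
```

Run:
```python
from h import *;import pickle
f,o=pickle.load(open("f1.pkl","rb"));o["tcp_pos"]=np.array([.60435,.13113,.06044]);o["tcp_rot"]=[.7071,.7071,0,0]
print(atz(ray(f,o,(398,227)),.0575))
```

```text
[0.6508152  0.14410367 0.0575    ]
```

>>> move_arm([
  [0,0,-0.35],
  [0,0,-0.7],
  [0.2,0.6,-0.7],
  [0.4,1.3,-0.7],
  [0.5,1.86,-0.7],
  [0.5,1.86,-0.6],
  [0.5,1.86,-0.4],
  [0.5,1.86,-0.25],
], turn=[0,0,0,0,0,0,0,0])

```text
time_s: 7.58
tcp_pos: [0.6507, 0.1439, 0.0604]
tcp_rot: [0.707, 0.707, -0.0, -0.0]
contact_force: [-0.7, 0.8, -0.9]
gripper_width: 0.0001
grip_force: 0.0
```

>>> move_arm([
  [0,0,0],
  [0,0,0],
  [0,0,0.08],
  [0,0,0.16],
  [0,0,0.23],
  [0,0,0.28],
  [0,0,0.3],
  [0,0,0.3],
], turn=[0,0,0,0,0,0,0,0])

```text
time_s: 8.25
tcp_pos: [0.6514, 0.1439, 0.053]
tcp_rot: [0.707, 0.707, -0.0, -0.0]
contact_force: [-0.9, -0.9, 3.3]
gripper_width: 0.0001
grip_force: 1.7
```

>>> move_arm([
  [0,0,0],
  [0,0,0],
  [0,0,0],
  [0,0,0],
  [0,0,0],
  [0,0,0],
], turn=[0,0,0,0,0,0])

```text
time_s: 8.75
tcp_pos: [0.6514, 0.144, 0.053]
tcp_rot: [0.707, 0.707, -0.0, -0.0]
contact_force: [-1.4, -0.1, 2.6]
gripper_width: -0.0005
grip_force: 1.7
```

Run:
```python
from station import arm
import cv2,numpy as np
I=[]
for n in("wrist","scene"):
    I.append(cv2.resize(arm.grab_frame(n)["image"][:,:,::-1],(480,300)))
cv2.imwrite("pics/end.png",np.vstack(I))
F=[]
o=arm.observe();print(o["tcp_pos"],o["contact_force"],o["time_s"])
```

```text
[0.65142601 0.14394888 0.05300783] [-2.32984813 -1.09825907  2.85585033] 8.85
```

View pics/end.png

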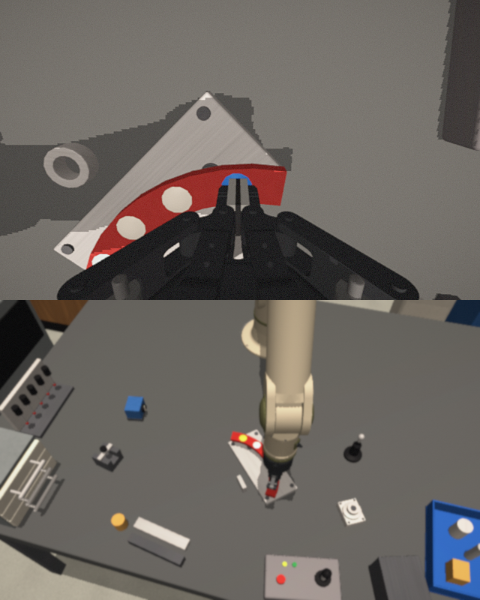

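The fingertips rest on the blue stud, at about (238,180) in the wrist half of the picture. Nothing else has moved, and the bar is about 4.5 mm down at roughly 3 N.

```bash
python3 -c "
from station import arm
print(arm.finish_job())"
```

```text
the job is handed in; nothing more can be done
None
```

I touched all five studs in order, from yellow through the three white ones to blue, and handed the job in at about 9 s with the fingertips resting on the blue stud alone at about 3 N, the bar pressed down about 4.5 mm; no verdict came back.

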